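Sweep the glass offcuts off the plate cutter

TASK

Five loose glass offcuts are left on the bed of the plate cutter. Take the yellow scraper from under the bench shelf and sweep all of them along the bed, beneath the rail, into the steel tray at its end; glass is sharp, so touch it with the scraper only. Leave the scraper lying flat, blade down, on the bed, and everything else where it stands.

Things in the scene. Friction and masses are not known exactly. Their poses are not given: they have to be found in the camera images.
- scraper: Yellow T-shaped scraper, 260 g, blade down on the bench, handle end under the shelf. Origin: centre of the blade block's underside; x along the blade, y towards the handle end, z up. Block 150 mm (x), y = -10 to +10, 45 mm high; wipes with its face at y = -10 (ends turned in: lips 8 mm wide, to y = -25). Handle: bar 24 mm wide, 26 high, y = 10 to 260, 1.5 mm above the blade's underside: lies level.
- scraper_balance (a point): Point on the scraper's handle where it balances, 48 mm behind the blade's middle, 14.5 mm above the underside (mid height of the bar). In the open at the start; the shelf's edge is at least 70 mm further along the handle.
- scraper_grip (a point): Middle of the black grip near the handle's end, 225 mm behind the blade's middle, 14.5 mm above the underside. Under the shelf at the start.
- cutter: Glass plate cutter, fixed. Origin on the bench under the middle of its bed. Bed: flat grey plate 250 mm (x) by 360 mm (y), top 40 mm, underside 28 mm above the bench; its ends at y = +180 and -180 mm have no rim. A 6 mm high fence runs at x = 116 to 124, y = -25 to 175 mm. The glass lies within x = -60 to 60, y = -135 to 45 mm. The bed beyond y = 45 is clear.
- rail (a point): Middle of the underside of the cutter's fixed rail, which crosses above the bed along the cutter's x at y = -50 mm, 67 mm above the bed. Rail 36 mm wide (y), 22 mm high. Posts 44 mm wide (y) leave a passage 202 mm wide (x) under it. A blue carriage with a black knob, at x = 45 to 95 mm, y = -85 to -15 mm, stands on it, up to 155 mm above the bed and nowhere lower than the rail by more than 1 mm.
- bed_end (a point): Middle of the bed's top edge at the tray end (cutter y = -180 mm), on the bed's surface. Glass pushed over this edge drops into the tray.
- tray: Open steel catch tray, fixed, 240 mm (x) by 150 mm (y) by 24 mm high, wall 2 mm. Origin: centre of its underside. Its inner side is tucked 15 to 25 mm under the y = -180 mm end of the cutter's bed, so what is pushed off that end falls into it.
- shelf: White bench shelf, fixed, 270 mm (x) by 220 mm (y), top 108 mm above the bench, 96 mm clear beneath, open at its -y side (towards the cutter) and +y side, a 10 mm side panel at each x end. Pipette-tip boxes on it reach 166 mm above the bench. Origin on the bench under its centre.
- chip1: One of five loose greenish glass offcuts with irregular outline, about 28 to 36 mm by 22 to 28 mm, 6 mm thick, about 12 g, lying flat on the cutter's bed. Origin: middle of its underside.
- chip2: One of five loose greenish glass offcuts with irregular outline, about 28 to 36 mm by 22 to 28 mm, 6 mm thick, about 12 g, lying flat on the cutter's bed. Origin: middle of its underside.
- chip3: One of five loose greenish glass offcuts with irregular outline, about 28 to 36 mm by 22 to 28 mm, 6 mm thick, about 12 g, lying flat on the cutter's bed. Origin: middle of its underside.
- chip4: One of five loose greenish glass offcuts with irregular outline, about 28 to 36 mm by 22 to 28 mm, 6 mm thick, about 12 g, lying flat on the cutter's bed. Origin: middle of its underside.
- chip5: One of five loose greenish glass offcuts with irregular outline, about 28 to 36 mm by 22 to 28 mm, 6 mm thick, about 12 g, lying flat on the cutter's bed. Origin: middle of its underside.
- medium_bottle: Bystander: square clear bottle, 50 by 50 mm, 108 mm high with its green cap. Origin: centre of underside.
- amber_bottle: Bystander: small amber bottle, 44 mm across, 75 mm high. Origin: centre of underside.
- well_plate: Bystander: clear 96-well plate, 86 by 128 mm, 14 mm high. Origin: centre of underside.
- tube_rack: Bystander: orange tube rack, 70 by 150 mm, 51 mm high with its tubes. Origin: centre of underside.
- glass_plates: Bystander: stack of three uncut glass plates, 100 by 100 mm, 19 mm high. Origin: centre of underside.
- pliers: Bystander: glass-snapping pliers with red handles lying flat on the shelf, 150 mm long (mostly towards its +y), 15 mm high. Origin: at its underside, 13 mm from the jaws' tip.

How it is judged:
By the outcome, as a careful person would: the job done as asked, in the order asked, and still so for the second after the job is handed in, with the robot touching nothing.
It also fails if it takes over 54 s, if anything falls off the work surface, if the arm or the gripper's body presses on something with over 40 N, if the wrist force passes 120 N, or if a joint passes its speed limit or range.

ROBOT

A 7-joint arm with a two-finger parallel gripper is mounted at the origin on the work surface. World frame = base frame: x ahead of the robot, y to its left, z up, the work surface at z = 0. Lengths are in m, angles in rad, forces in N, time in s.
With the tool pointing down it reaches from about 0.425 to 0.875 m from the base axis. Payload 4.7 kg.
Tool frame: the origin (TCP) lies on the centre line of the jaws, within the pads' length; the fingertips stand 8 mm ahead of it and the grasp point (between the pads) lies 11 mm behind it; z points along the fingers, y is the direction in which the jaws open and shut (so a half turn about z gives the same grasp; the last joint's range is limited). The gripper opens to 87 mm and grips with 3 to 60 N. Pads are 19 mm wide; open, the fingers measure 117 mm over their backs; the gripper's body (75 mm by 190 mm) begins 51 mm behind the grasp point.
Start: joints at [1.155, 0.321, -0.07, 1.45, 0.023, 1.371, -0.057], TCP at [0.271, -0.591, 0.231] pointing down, gripper open.
Joint ranges: [-2.86, 2.86], [-0.3, 2.09], [-1.38, 1.24], [0.06, 2.45], [-1.56, 4.7], [0.09, 2.05], [-2.69, 2.69]. Speed limits (rad/s): [2.57, 2.57, 3.14, 3.14, 3.14, 3.14, 3.14].

INTERFACE

Orientations are given as a rotation vector (axis times angle).
In Python, from bench import status, optics, order gives the robot as it stands.
- The arm moves only by the tool step_arm, never from a script. Its argument "rows" is a list of rows, each a list of 3 entries, a list of its own where there are three numbers: the turn, a rotation vector about the tool's x, y, z in degrees, then the shift along the tool's x, y, z in mm, then the finger opening in mm, from 0 to 87. A call has 1 to 12 rows; each row shifts and turns the pose as measured when the row begins, along the tool's axes as they then stand; what a row does not reach is not made up. A row lasts 1/12 s, in which the tool goes at most 41.7 mm and 7.16 degrees, less where a joint would pass 70% of its speed; a pose out of reach is approached as far as the arm can. A call is refused whole if a number of a shift passes 41.7 or a number of a turn 7.16, either way. A call with a gripper value outside its range is refused whole. The fingers move at their own pace and stop on an object; "grip_force" is the grip in N (left out, the last holds). Time passes only in rows, so rows that do not move let the fingers close. It gives the time, the measured TCP pose, the force and the opening at its end, in the units of the state.
- status.get_state(): the state, without advancing time (a new reading comes with each control period).
- optics.get_image(name): name is "side" or "top" or "wrist"; returns a dict with "frame" (384x512x3 uint8, red, green, blue), "range_z" (384x512 float32, m along the optical axis (not along the pixel's ray), 0 where there is no reading), "K" (3x3 intrinsics, pixels), "k1" (the pictures are not rectified: a ray, as slopes to the right and down, at radius r is drawn at 1 + k1 r^2 times it, then the intrinsics apply), "R" (3x3) and "t" (3): a world point X has camera coordinates R X + t. Camera axes: x right, y down, z forward; pixel columns grow to the right and rows downward; lengths in m; the calibration is good to about 2 mm. A picture is of the moment at which its call begins.
- order.close_job(): hands the job in, once; it reports no verdict.
The state is a dict: "time": time; "joint_positions": joint angles; "qd": joint speeds; "joint_torque": joint torques, N m; "position": TCP position; "tool_rot": TCP orientation; "ft_force": force on the tool from outside, world axes, zero at the start; "torque": the same for the moment, N m; "grip_width": opening from 0.0 (shut) to 1.0 (fully open).
Only numpy, scipy, OpenCV 4.12 (cv2) and the standard library are available. Lean on these libraries where they do the work, as an engineer would, in place of code of your own. Each camera call takes 0.05 s, during which the arm holds its last target.

## Working session

There is one attempt and no reset: what is moved stays moved. The work goes in short steps, Python scripts to look and compute and a tool call to move; the robot and the scene stay as the last step left them, time stands still between calls to the robot, and variables do not carry over. Pictures are saved under pics/ and viewed, and the job is handed in when it is done.

Besides the shell and the picture viewer there is one more tool, called after "Request:" in YAML: its name, and indented under it one key for each argument. step_arm: Moves the arm, as the interface text tells. Its arguments: {"type":"object","properties":{"rows":{"type":"array"},"grip_force":{"type":"number"}},"required":["rows"]}

```bash
ls; mkdir -p pics; python3 - <<'E'
from bench import status, optics
import cv2,numpy as np
s=status.get_state()
for k,v in s.items(): print(k,np.round(v,4))
for n in ["side","top","wrist"]:
    d=optics.get_image(n)
    cv2.imwrite(f"pics/{n}0.png",d["frame"][:,:,::-1])
    np.savez(f"{n}0.npz",**d)
    print(n,d["K"].tolist(),d["k1"],np.round(d["R"],4).tolist(),np.round(d["t"],4))
E
```

```text
pics
time 0.0
joint_positions [ 1.1551  0.3218 -0.0701  1.4517  0.0226  1.3708 -0.0569]
qd [-0.0009 -0.0012 -0.0007 -0.0004 -0.0003  0.0001 -0.0009]
joint_torque [ 1.00000e-04 -4.91296e+01 -4.03800e-01 -3.12535e+01 -6.38000e-02
  4.36000e-02  2.00000e-04]
position [ 0.2706 -0.5904  0.2295]
tool_rot [-3.0675e+00 -6.6960e-01  8.0000e-04]
ft_force [ 0.2594 -0.8849 -0.3224]
torque [ 0.0171 -0.0331  0.0105]
grip_width 0.9991
side [[483.04000165978766, 0.0, 254.24243507623729], [0.0, 483.04000165978766, 189.58520017255861], [0.0, 0.0, 1.0]] -0.1889236173616027 [[0.7359, -0.6771, -0.0027], [-0.3965, -0.4277, -0.8123], [0.5489, 0.5989, -0.5832]] [-0.35    0.3159  1.3844]
top [[361.7893965818125, 0.0, 254.46355493375265], [0.0, 361.7893965818125, 191.84711401830646], [0.0, 0.0, 1.0]] 0.03264219193582351 [[0.011, -0.9999, -0.0121], [-0.9909, -0.0092, -0.1344], [0.1343, 0.0135, -0.9909]] [0.0671 0.5425 1.0231]
wrist [[290.14108139898735, 0.0, 260.0484765910292], [0.0, 290.14108139898735, 191.11946592786873], [0.0, 0.0, 1.0]] -0.03973610565404981 [[0.4166, -0.9091, -0.0015], [-0.8704, -0.3994, 0.2878], [-0.2623, -0.1186, -0.9577]] [-0.6482 -0.0355  0.3911]
```

View pics/top0.png

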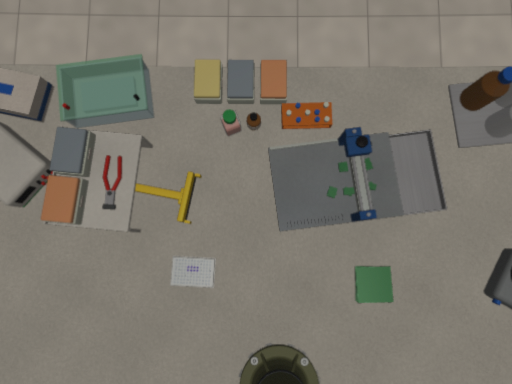

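View pics/side0.png

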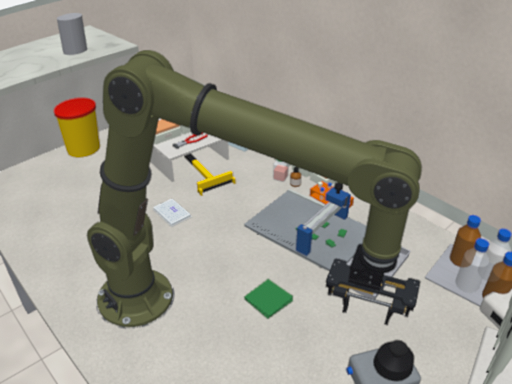

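View pics/wrist0.png

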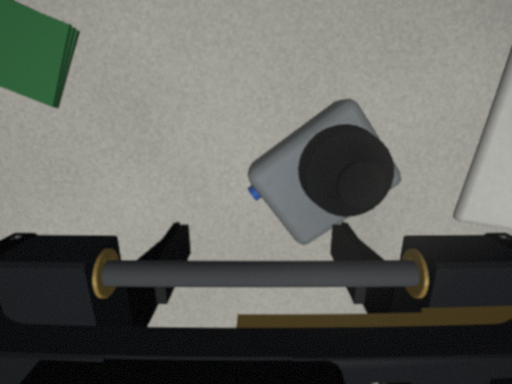

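The top view shows the scraper at about (165,192), with its handle under the shelf at left. The bed is centred near (335,180), five green chips lie around (330–372, 163–192), and the tray is at right. Next I'll measure these.

```bash
cat > h.py <<'E'
import numpy as np,cv2
def rays(d,px):
    px=np.asarray(px,float).reshape(-1,1,2)
    n=cv2.undistortPoints(px,d["K"],np.array([float(d["k1"]),0,0,0])).reshape(-1,2)
    return np.c_[n,np.ones(len(n))]
def onplane(d,px,z):
    r=rays(d,px)@d["R"]; c=-d["R"].T@d["t"]
    return c+r*((z-c[2])/r[:,2])[:,None]
def project(d,X):
    X=np.atleast_2d(X); rv,_=cv2.Rodrigues(d["R"])
    return cv2.projectPoints(X.reshape(-1,1,3).astype(float),rv,d["t"],d["K"],np.array([float(d["k1"]),0,0,0]))[0].reshape(-1,2)
def cloud(d):
    h,w=d["range_z"].shape; u,v=np.meshgrid(np.arange(w),np.arange(h))
    r=rays(d,np.c_[u.ravel(),v.ravel()])*d["range_z"].reshape(-1,1)
    return ((r-d["t"])@d["R"]).reshape(h,w,3)
E
python3 - <<'E'
from h import *
d=dict(np.load("top0.npz"));im=d["frame"];hsv=cv2.cvtColor(im,cv2.COLOR_RGB2HSV)
P=cloud(d)
# scraper
m=cv2.inRange(hsv,(20,150,100),(32,255,255)); 
n,l,st,ce=cv2.connectedComponentsWithStats(m)
for i in range(1,n):
    if st[i,4]>30: print("yel",st[i],ce[i].round(1),np.median(P[l==i],0).round(3))
m=cv2.inRange(hsv,(45,60,30),(80,255,255))
n,l,st,ce=cv2.connectedComponentsWithStats(m)
for i in range(1,n):
    if st[i,4]>15: print("grn",st[i],ce[i].round(1),np.median(P[l==i],0).round(3),onplane(d,[ce[i]],0.046).round(4))
for a in [(330,180),(290,160),(425,170),(360,180),(165,192),(150,190),(110,190),(200,300),(375,285),(184,205)]:
    print(a,P[a[1],a[0]].round(4))
big=cv2.resize(im[110:240,120:450],None,fx=2.4,fy=2.4,interpolation=cv2.INTER_CUBIC)
cv2.imwrite("pics/top_big.png",big[:,:,::-1])
E
```

```text
yel [135 172  58  51 676] [171.2 194.4] [0.539 0.294 0.03 ]
grn [ 61  60  79  58 998] [87.8 77.9] [0.882 0.583 0.086] [[0.8832 0.5798 0.046 ]]
grn [223 109  13  15 150] [229.  116.1] [0.747 0.146 0.108] [[0.7683 0.1511 0.046 ]]
grn [365 158   8  12  64] [368.1 163.8] [ 0.626 -0.258  0.046] [[ 0.6262 -0.2578  0.046 ]]
grn [338 162  10  10  83] [342.8 166.5] [ 0.619 -0.185  0.045] [[ 0.6177 -0.1844  0.046 ]]
grn [369 182   7   8  44] [371.9 185.7] [ 0.561 -0.267  0.046] [[ 0.5616 -0.2669  0.046 ]]
grn [327 186  10  12  83] [331.6 191.7] [ 0.542 -0.151  0.046] [[ 0.543  -0.1508  0.046 ]]
grn [343 187  12   9  82] [348.4 190.8] [ 0.546 -0.198  0.046] [[ 0.5463 -0.1991  0.046 ]]
grn [ 355  266   38   37 1273] [373.2 284.2] [ 0.282 -0.269  0.019] [[ 0.2843 -0.2607  0.046 ]]
(330, 180) [ 0.5781 -0.1476  0.0414]
(290, 160) [ 0.6371 -0.0313  0.0406]
(425, 170) [ 0.618  -0.4407  0.0007]
(360, 180) [ 0.5638 -0.2099  0.1294]
(165, 192) [0.5406 0.3383 0.0242]
(150, 190) [0.5454 0.3814 0.0297]
(110, 190) [0.5317 0.4608 0.1219]
(200, 300) [0.228  0.2278 0.0019]
(375, 285) [ 0.2794 -0.2736  0.0203]
(184, 205) [0.5004 0.2763 0.0446]
```

View pics/top_big.png

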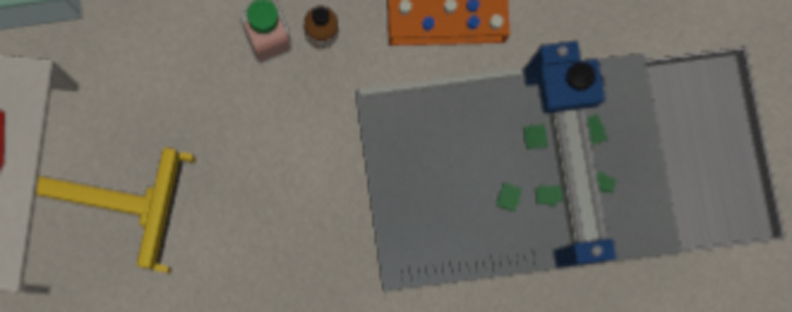

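```bash
python3 - <<'E'
from h import *
d=dict(np.load("top0.npz"));im=d["frame"];hsv=cv2.cvtColor(im,cv2.COLOR_RGB2HSV)
P=cloud(d); print("cam",-d["R"].T@d["t"])
m=((abs(P[...,2]-.042)<.009)).astype(np.uint8); m[:, :262]=0;m[:,415:]=0;m[:130]=0;m[240:]=0
m=cv2.morphologyEx(m,cv2.MORPH_OPEN,np.ones((3,3)))
cv2.imwrite("pics/bedmask.png",np.hstack([cv2.resize(m[110:240,250:450]*255,None,fx=2,fy=2)]))
ys,xs=np.nonzero(m)
X=onplane(d,np.c_[xs,ys],.04)[:,:2]
# edges: boundary points per row/col
def fit(A):
    vx,vy,x0,y0=cv2.fitLine(A.astype(np.float32),cv2.DIST_HUBER,0,.001,.001).ravel(); return np.array([vx,vy]),np.array([x0,y0])
L=[];R=[];T=[];B=[]
for r in range(165,222): 
    c=np.nonzero(m[r])[0]; L.append((c.min()-.5,r)); 
for r in range(150,205):
    c=np.nonzero(m[r])[0]; R.append((c.max()+.5,r))
for c in range(275,335): T.append((c,np.nonzero(m[:,c])[0].min()-.5))
for c in range(290,345): B.append((c,np.nonzero(m[:,c])[0].max()+.5))
res={}
for n,e in zip("LRTB",(L,R,T,B)):
    A=onplane(d,e,.04)[:,:2]; v,p=fit(A); 
    if n in"LR": v=v*np.sign(v[0])
    else: v=v*np.sign(v[1])
    res[n]=(v,p); rr=(A-p)@np.array([-v[1],v[0]])
    print(n,v.round(4),p.round(4),"ang",np.degrees(np.arctan2(v[1],v[0])).round(2),"std",rr.std().round(4))
def inter(a,b):
    (v,p),(w,q)=res[a],res[b]; s=np.linalg.solve(np.c_[v,-w],q-p); return p+v*s[0]
C={k:inter(*k) for k in("LT","LB","RT","RB")}
for k in C: print(k,C[k].round(4))
print("ctr",np.mean(list(C.values()),0),"len",np.linalg.norm(C["LT"]-C["RT"]),np.linalg.norm(C["LT"]-C["LB"]))
# scraper: blade top z .045, handle top .0275
m=cv2.inRange(hsv,(20,120,80),(34,255,255)); m[:165]=0;m[230:]=0;m[:,:130]=0;m[:,205:]=0
bl=(m>0)&(P[...,2]>.037); hd=(m>0)&(abs(P[...,2]-.026)<.006)
for n,k,z in(("blade",bl,.045),("handle",hd,.0275)):
    ys,xs=np.nonzero(k);A=onplane(d,np.c_[xs,ys],z)[:,:2]
    if n=="handle": 
        A=A[(A[:,1]>.32)]
    r=cv2.minAreaRect(A.astype(np.float32)*1000);v,p=fit(A)
    print(n,len(A),r,v,p,np.degrees(np.arctan2(v[1],v[0])),P[k][:,2].mean())
# shelf edge & others
k=(P[...,2]>.1)&(P[...,2]<.116); ys,xs=np.nonzero(k); A=P[k]; A=A[(A[:,1]>.3)&(A[:,0]<.75)]; print("shelf y min", np.percentile(A[:,1],[0,1,5]),A[:,0].min(),A[:,0].max())
E
```

```text
cam [0.39945148 0.05828725 1.08747   ]
L [0.9901 0.14  ] [0.5388 0.0161] ang 8.05 std 0.0008
R [0.9902 0.1394] [ 0.5891 -0.3407] ang 8.01 std 0.0008
T [-0.1354  0.9908] [ 0.6898 -0.0554] ang 97.78 std 0.0015
B [-0.1437  0.9896] [ 0.4452 -0.1127] ang 98.26 std 0.0019
LT [0.6774 0.0357]
LB [0.4287 0.0005]
RT [ 0.7262 -0.3214]
RB [ 0.4805 -0.356 ]
ctr [ 0.5781888  -0.16029152] len 0.3604037 0.25112975
blade 326 ((539.421142578125, 342.98992919921875), (158.92166137695312, 146.17161560058594), 79.5375747680664) [ 0.9832294  -0.18237297] [0.5159701  0.27669623] -10.508009 0.054862922440490694
handle 264 ((545.1888427734375, 373.0836181640625), (107.68528747558594, 22.10618019104004), 79.17556762695312) [0.19467866 0.9808671 ] [0.5453721 0.3730867] 78.77404 0.027057213925407213
shelf y min [0.38804106 0.39317112 0.4030133 ] 0.42245602461300447 0.708291340816862
```

View pics/bedmask.png

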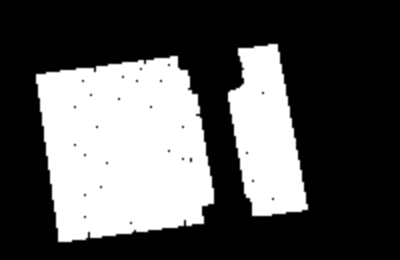

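```bash
python3 - <<'E'
from h import *
d=dict(np.load("top0.npz"));im=d["frame"];hsv=cv2.cvtColor(im,cv2.COLOR_RGB2HSV)
P=cloud(d)
m=cv2.inRange(hsv,(20,120,80),(34,255,255)); m[:165]=0;m[230:]=0;m[:,:130]=0;m[:,205:]=0
def fit(A):
    vx,vy,x0,y0=cv2.fitLine(A.astype(np.float32),cv2.DIST_HUBER,0,.001,.001).ravel(); return np.array([vx,vy]),np.array([x0,y0])
hd=(m>0)&(abs(P[...,2]-.0265)<.005)
# handle edges: per column mid, fit
pts=[]
for c in range(143,177):
    r=np.nonzero((m[:,c]>0))[0]; pts.append((c,(r.min()+r.max())/2,r.max()-r.min()+1))
pts=np.array(pts);print(pts[:,2].tolist())
A=onplane(d,pts[:,:2],.0275)[:,:2];v,p=fit(A);v*=np.sign(v[1]);print("handle",v,p,np.degrees(np.arctan2(v[1],v[0])))
bl=(m>0)&(P[...,2]>.038)&(P[...,1]<.32); ys,xs=np.nonzero(bl);A=onplane(d,np.c_[xs,ys],.045)[:,:2]
r=cv2.minAreaRect(A.astype(np.float32)*1000);print("blade",r,np.degrees(np.arctan2(*fit(A)[0][::-1])))
a=np.array([v[1],-v[0]]);y=v
s=(A-p)@y; x=(A-p)@a
print("blade along y",np.percentile(s,[0,2,10,50,90,98,100]).round(4),"x",np.percentile(x,[0,1,50,99,100]).round(4))
ex=np.array([.9902,.1395]);ey=np.array([-.1395,.9902]);c=np.array([.578,-.160])
for q in [(.6262,-.2578),(.6177,-.1844),(.5616,-.2669),(.543,-.1508),(.5463,-.1991)]:
    print("chip",((np.array(q)-c)@ex).round(4),((np.array(q)-c)@ey).round(4))
# side view check
d2=dict(np.load("side0.npz"));h2=cv2.cvtColor(d2["frame"],cv2.COLOR_RGB2HSV)
big=cv2.resize(d2["frame"][110:290,150:430],None,fx=2.8,fy=2.8,interpolation=cv2.INTER_CUBIC)
cv2.imwrite("pics/side_big.png",big[:,:,::-1])
P2=cloud(d2)
m2=cv2.inRange(h2,(20,120,80),(34,255,255)); m2[:150]=0;m2[200:]=0;m2[:,:180]=0;m2[:,240:]=0
Q=P2[m2>0]; print(len(Q)); B=Q[Q[:,2]>.04]; print("side blade top pts",np.percentile((B[:,:2]-p)@y,[5,50,95]).round(4),np.percentile((B[:,:2]-p)@a,[1,50,99]).round(4))
H=Q[(Q[:,2]<.031)&(Q[:,2]>.023)]; print("side handle",len(H),np.percentile((H[:,:2]-p)@a,[3,50,97]).round(4))
E
```

```text
[8.0, 8.0, 8.0, 8.0, 8.0, 8.0, 8.0, 8.0, 8.0, 8.0, 8.0, 8.0, 8.0, 8.0, 8.0, 8.0, 8.0, 8.0, 8.0, 8.0, 8.0, 8.0, 8.0, 8.0, 8.0, 8.0, 8.0, 8.0, 8.0, 9.0, 8.0, 8.0, 8.0, 8.0]
handle [0.18387695 0.98294926] [0.5412738  0.35380253] 79.404335
blade ((542.2059936523438, 290.1376037597656), (135.59889221191406, 126.33306121826172), 44.56723403930664) -10.848841
blade along y [-0.0903 -0.0898 -0.0883 -0.0809 -0.0735 -0.072   0.0293] x [-0.0727 -0.071  -0.0005  0.0716  0.0734]
chip 0.0341 -0.1036
chip 0.0359 -0.0297
chip -0.0312 -0.1036
chip -0.0334 0.014
chip -0.0368 -0.0343
533
side blade top pts [-0.0912 -0.0823 -0.0728] [-0.6664 -0.0064  0.0724]
side handle 187 [-0.0691 -0.0021  0.0687]
```

View pics/side_big.png

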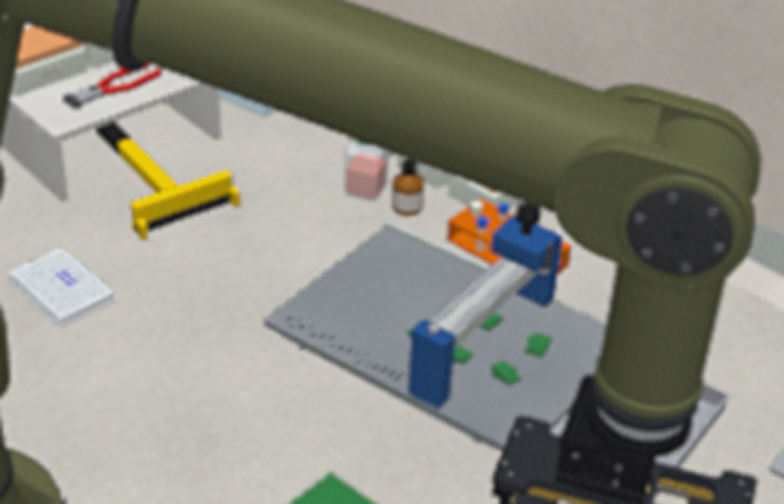

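```bash
cat > plan.py <<'E'
import numpy as np,sys
from scipy.spatial.transform import Rotation as Ro
from bench import status
def target_R(jaw):  # tool z down, tool y at world angle jaw (deg)
    a=np.radians(jaw); y=np.array([np.cos(a),np.sin(a),0]);z=np.array([0,0,-1.]);x=np.cross(y,z)
    return Ro.from_matrix(np.c_[x,y,z])
def plan(p,jaw,step=35,tstep=6,dec=0):
    s=status.get_state();p0=np.array(s["position"]);R=Ro.from_rotvec(s["tool_rot"]);Rt=target_R(jaw)
    p=np.array(p);e=(R.inv()*Rt).as_rotvec(degrees=True)
    n=int(max(1,np.ceil(np.linalg.norm(p-p0)*1000/step),np.ceil(np.linalg.norm(e)/tstep)))
    print("t",round(s["time"],2),"pos",p0.round(4),"jaw",np.degrees(np.arctan2(*R.as_matrix()[:2,1][::-1])).round(2),"tilt",R.as_matrix()[:2,2].round(4),"F",np.round(s["ft_force"],1),"w",round(s["grip_width"],3))
    print("total turn",e.round(2),"total shift tool",(R.inv().apply(p-p0)*1000).round(1),"n",n)
    if n>1 and np.linalg.norm(e)>1.5:
        for i in range(n):
            d=R.inv().apply((p-p0)/(n-i))*1000; q=(R.inv()*Rt).as_rotvec(degrees=True)/(n-i)
            d=d.round(dec);q=q.round(1); print([q.tolist(),d.tolist()])
            p0=p0+R.apply(d)/1000; R=R*Ro.from_rotvec(q,degrees=True)
if __name__=="__main__":
    a=[float(x) for x in sys.argv[1:]]; plan(a[:3],a[3],*(a[4:]))
E
python3 plan.py 0.5 0 0.26 -38
```

```text
t 0.15 pos [ 0.2706 -0.5905  0.2297] jaw -65.37 tilt [-0.0007  0.0012] F [-0.1 -0.6 -0.3] w 1.0
total turn [-8.000e-02 -1.000e-02 -2.737e+01] total shift tool [ 454.6 -441.3  -29.7] n 19
[[-0.0, -0.0, -1.4], [24.0, -23.0, -2.0]]
[[-0.0, -0.0, -1.4], [24.0, -23.0, -2.0]]
[[-0.0, -0.0, -1.4], [25.0, -22.0, -2.0]]
[[-0.0, -0.0, -1.4], [26.0, -21.0, -1.0]]
[[-0.0, -0.0, -1.5], [26.0, -21.0, -2.0]]
[[-0.0, -0.0, -1.4], [27.0, -20.0, -1.0]]
[[-0.0, -0.0, -1.5], [27.0, -19.0, -2.0]]
[[-0.0, -0.0, -1.4], [28.0, -19.0, -1.0]]
[[-0.0, -0.0, -1.5], [28.0, -18.0, -2.0]]
[[-0.0, -0.0, -1.4], [28.0, -17.0, -1.0]]
[[-0.0, -0.0, -1.5], [29.0, -17.0, -2.0]]
[[-0.0, -0.0, -1.4], [29.0, -16.0, -1.0]]
[[-0.0, -0.0, -1.5], [30.0, -15.0, -2.0]]
[[-0.0, -0.0, -1.4], [30.0, -14.0, -1.0]]
[[-0.0, -0.0, -1.5], [30.0, -14.0, -2.0]]
[[-0.0, -0.0, -1.4], [31.0, -13.0, -1.0]]
[[-0.0, -0.0, -1.5], [31.0, -12.0, -2.0]]
[[-0.0, -0.0, -1.4], [32.0, -11.0, -1.0]]
[[-0.1, -0.0, -1.5], [32.0, -11.0, -2.0]]
```

Request:
step_arm:
  rows:
    - [[0,0,0],[24,-23,-5],87]
    - [[0,0,-1.5],[24,-23,-5],87]
    - [[0,0,-1.5],[25,-22,-5],87]
    - [[0,0,-1.5],[26,-21,-5],87]
    - [[0,0,-1.5],[26,-21,-5],87]
    - [[0,0,-1.5],[27,-20,-5],87]
    - [[0,0,-1.5],[27,-19,0],87]
    - [[0,0,-1.5],[28,-19,0],87]
    - [[0,0,-1.5],[28,-18,0],87]
    - [[0,0,-1.5],[28,-17,0],87]
    - [[0,0,-1.5],[29,-17,0],87]
    - [[0,0,-1.5],[29,-16,0],87]

```text
time: 1.15
position: [0.4198, -0.2107, 0.2548]
tool_rot: [-2.938, -1.095, 0.012]
ft_force: [-0.6, -0.6, 0.4]
grip_width: 0.999
```

```bash
python3 plan.py 0.525 0.27 0.2 -10.8
```

```text
t 1.15 pos [ 0.4198 -0.2107  0.2548] jaw -49.11 tilt [-0.009   0.0029] F [-0.6 -0.6  0.4] w 0.999
total turn [ -0.54   0.12 -38.31] total shift tool [ 394.5 -294.    55.2] n 15
[[-0.0, 0.0, -2.6], [26.0, -20.0, 4.0]]
[[-0.0, 0.0, -2.6], [27.0, -18.0, 4.0]]
[[-0.0, 0.0, -2.5], [28.0, -17.0, 4.0]]
[[-0.0, 0.0, -2.6], [29.0, -16.0, 4.0]]
[[-0.0, 0.0, -2.5], [29.0, -15.0, 4.0]]
[[-0.1, 0.0, -2.6], [30.0, -13.0, 4.0]]
[[-0.0, 0.0, -2.5], [31.0, -12.0, 3.0]]
[[-0.1, 0.0, -2.6], [31.0, -11.0, 3.0]]
[[-0.0, 0.0, -2.5], [31.0, -9.0, 4.0]]
[[-0.1, 0.0, -2.6], [32.0, -8.0, 3.0]]
[[-0.0, 0.0, -2.5], [32.0, -6.0, 4.0]]
[[-0.1, 0.0, -2.6], [33.0, -5.0, 3.0]]
[[-0.1, 0.0, -2.5], [33.0, -3.0, 4.0]]
[[-0.0, 0.0, -2.6], [32.0, -2.0, 3.0]]
[[-0.1, 0.1, -2.5], [33.0, -0.0, 4.0]]
```

Request:
step_arm:
  rows:
    - [[0,0,-2.6],[26,-20,0],87]
    - [[0,0,-2.6],[27,-18,0],87]
    - [[0,0,-2.6],[28,-17,0],87]
    - [[0,0,-2.6],[29,-16,0],87]
    - [[0,0,-2.6],[29,-15,4],87]
    - [[0,0,-2.6],[30,-13,4],87]
    - [[0,0,-2.6],[31,-12,4],87]
    - [[0,0,-2.6],[31,-11,4],87]
    - [[0,0,-2.6],[31,-9,4],87]
    - [[0,0,-2.6],[32,-8,4],87]
    - [[0,0,-2.6],[32,-6,4],87]
    - [[0,0,-2.6],[33,-5,4],87]

```text
time: 2.15
position: [0.4979, 0.1949, 0.2218]
tool_rot: [-2.516, -1.881, 0.007]
ft_force: [1.2, -0.7, -0.2]
grip_width: 1.0
```

```bash
python3 - <<'E'
from bench import optics
from h import *
d=optics.get_image("wrist");np.savez("wrist1.npz",**d);cv2.imwrite("pics/wrist1.png",d["frame"][:,:,::-1])
o=np.array([.5264,.2742]);y=np.array([.187,.982]);b=o+.048*y
print(project(d,[[*b,.0275],[*(o),.045],[*(o+.118*y),.0275]]))
E
python3 plan.py 0.535 0.321 0.15 -10.8
```

```text
[[261.71269432  54.54236783]
 [266.03659519  99.18366047]
 [255.21434819 -16.48547028]]
t 2.2 pos [0.4967 0.2033 0.2211] jaw -15.83 tilt [-0.0046  0.0051] F [-1.4  5.2  1.4] w 0.997
total turn [-0.33 -0.22 -5.03] total shift tool [123.4   5.1  71.6] n 5
[[-0.1, -0.0, -1.0], [25.0, 1.0, 14.0]]
[[-0.1, -0.1, -1.0], [25.0, 1.0, 14.0]]
[[-0.0, -0.0, -1.0], [24.0, 2.0, 14.0]]
[[-0.1, -0.1, -1.0], [25.0, 2.0, 15.0]]
[[-0.0, -0.0, -1.0], [24.0, 3.0, 14.0]]
```

View pics/wrist1.png

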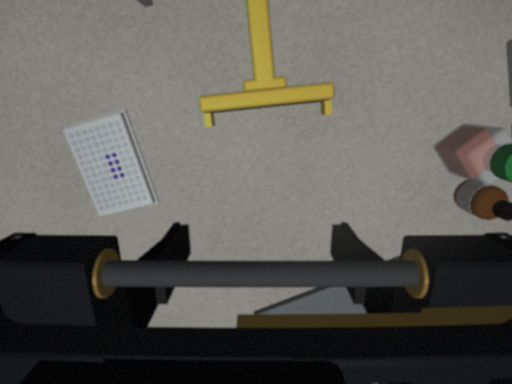

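The wrist view has the blade centre at (267,97) and the handle axis at about (261,54), which agrees with the top-view estimate to within 1–2 px.

Request:
step_arm:
  rows:
    - [[0,0,-1],[25,1,14],87]
    - [[0,0,-1],[25,1,14],87]
    - [[0,0,-1],[24,2,14],87]
    - [[0,0,-1],[24,2,14],87]
    - [[0,0,-1],[23,2,14],87]
    - [[0,0,0],[0,0,0],87]
    - [[0,0,0],[0,0,0],87]

```text
time: 2.78
position: [0.533, 0.3266, 0.1455]
tool_rot: [-2.406, -2.005, 0.006]
ft_force: [0.4, -0.5, -0.4]
grip_width: 1.0
```

```bash
python3 plan.py 0.5354 0.3213 0.012 -10.8
```

```text
t 2.78 pos [0.533  0.3266 0.1455] jaw -10.38 tilt [-0.0089  0.0048] F [ 0.4 -0.5 -0.4] w 1.0
total turn [-0.55 -0.17  0.42] total shift tool [ -5.2   4.6 133.5] n 4
```

Request:
step_arm:
  rows:
    - [[-0.5,-0.2,0.4],[-5,4,20],87]
    - [[0,0,0],[0,0,28],87]
    - [[0,0,0],[0,0,28],87]
    - [[0,0,0],[0,0,20],87]
    - [[0,0,0],[0,0,0],87]

```text
time: 3.2
position: [0.5385, 0.3168, 0.0499]
tool_rot: [2.422, 1.993, 0.004]
ft_force: [-0.8, -1.1, -0.8]
grip_width: 0.997
```

```bash
python3 plan.py 0.5354 0.3213 0.012 -10.8
```

```text
t 3.2 pos [0.5385 0.3168 0.0499] jaw -11.1 tilt [ 0.005  -0.0016] F [-0.8 -1.1 -0.8] w 0.997
total turn [ 0.3   0.04 -0.3 ] total shift tool [ 3.9 -4.1 37.9] n 2
```

Request:
step_arm:
  rows:
    - [[0.2,0,-0.3],[4,-4,12],87]
    - [[0,0,0],[0,0,13],87]
    - [[0,0,0],[0,0,9],87]
    - [[0,0,0],[0,0,2],87]
    - [[0,0,0],[0,0,0],87]

```text
time: 3.62
position: [0.5381, 0.3197, 0.0152]
tool_rot: [2.421, 1.995, 0.007]
ft_force: [-0.2, -0.3, -0.4]
grip_width: 1.002
```

```bash
python3 plan.py 0.5354 0.3213 0.012 -10.8
```

```text
t 3.62 pos [0.5381 0.3197 0.0152] jaw -11.03 tilt [ 0.0065 -0.0007] F [-0.2 -0.3 -0.4] w 1.002
total turn [ 0.37 -0.03 -0.23] total shift tool [ 1.  -3.   3.1] n 1
```

Close enough. Correct the remainder and grip hard.

Request:
step_arm:
  rows:
    - [[0.3,0,-0.2],[1,-3,3],60]
    - [[0,0,0],[0,0,0],30]
    - [[0,0,0],[0,0,0],15]
    - [[0,0,0],[0,0,0],10]
    - [[0,0,0],[0,0,0],10]
    - [[0,0,0],[0,0,0],10]
    - [[0,0,0],[0,0,0],10]
    - [[0,0,0],[0,0,0],10]
  grip_force: 50

```text
time: 4.28
position: [0.5369, 0.3231, 0.0151]
tool_rot: [2.42, 2.002, 0.009]
ft_force: [0.8, -0.2, 0.3]
grip_width: 0.478
```

```bash
python3 plan.py 0.5354 0.3213 0.032 -10.8
```

```text
t 4.28 pos [0.5369 0.3231 0.0151] jaw -10.79 tilt [0.0054 0.0029] F [ 0.8 -0.2  0.3] w 0.478
total turn [ 0.27 -0.22  0.01] total shift tool [ -2.   -1.1 -16.9] n 1
```

Request:
step_arm:
  rows:
    - [[0.2,0,0],[0,-1,4],40]
    - [[0,0,0],[0,0,1],40]
    - [[0,0,0],[0,0,0],20]
    - [[0,0,0],[0,0,0],10]
    - [[0,0,0],[0,0,0],10]
    - [[0,0,0],[0,0,0],10]
    - [[0,0,0],[0,0,0],10]
    - [[0,0,0],[0,0,0],10]

```text
time: 4.95
position: [0.536, 0.3231, 0.0093]
tool_rot: [-2.419, -2.001, -0.005]
ft_force: [0.8, 0.0, 0.4]
grip_width: 0.27
```

```bash
python3 plan.py 0.5354 0.3213 0.032 -10.8
```

```text
t 4.95 pos [0.536  0.3231 0.0093] jaw -10.8 tilt [0.0015 0.0034] F [0.8 0.  0.4] w 0.27
total turn [ 0.05 -0.21 -0.  ] total shift tool [ -1.8  -0.3 -22.7] n 1
```

Request:
step_arm:
  rows:
    - [[0,0,0],[0,0,0],10]
    - [[0,0,0],[0,0,-4],10]
    - [[0,0,0],[0,0,-8],10]
    - [[0,0,0],[0,0,-8],10]
    - [[0,0,0],[0,0,-4],10]
    - [[0,0,0],[0,0,0],10]

```text
time: 5.45
position: [0.5344, 0.3221, 0.0342]
tool_rot: [-2.419, -2.001, 0.001]
ft_force: [0.1, 1.0, -2.6]
grip_width: 0.276
```

```bash
python3 - <<'E'
from bench import optics
from h import *
d=optics.get_image("side");cv2.imwrite("pics/side2.png",cv2.resize(d["frame"][100:300,100:420],None,fx=2.5,fy=2.5)[:,:,::-1])
E
python3 plan.py 0.506 0.167 0.04 -10.8
```

```text
t 5.5 pos [0.5344 0.3221 0.0339] jaw -10.79 tilt [-0.0018  0.0017] F [ 0.1 -0.1 -2.9] w 0.269
total turn [-0.12 -0.08  0.01] total shift tool [-157.6    1.1   -6.3] n 5
```

View pics/side2.png

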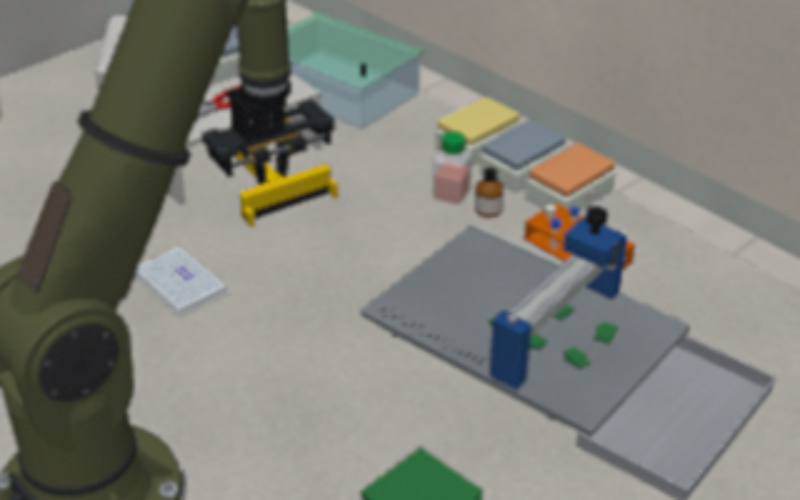

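Request:
step_arm:
  rows:
    - [[0,0,0],[-15,0,0],10]
    - [[0,0,0],[-25,0,0],10]
    - [[0,0,0],[-30,0,-4],10]
    - [[0,0,0],[-30,0,-6],10]
    - [[0,0,0],[-30,0,-6],10]
    - [[0,0,0],[-30,0,-8],10]
    - [[0,0,0],[-10,0,-8],10]
    - [[0,0,0],[0,0,-15],10]
    - [[0,0,0],[0,0,-15],10]
    - [[0,0,0],[0,0,0],10]

```text
time: 6.33
position: [0.4978, 0.1471, 0.0949]
tool_rot: [-2.415, -2.001, 0.007]
ft_force: [0.8, 0.8, -1.5]
grip_width: 0.27
```

```bash
python3 plan.py 0.5592 -0.0263 0.09 8 22
```

```text
t 6.33 pos [0.4978 0.1471 0.0949] jaw -10.71 tilt [-0.0066  0.0014] F [ 0.8  0.8 -1.5] w 0.27
total turn [ -0.38  -0.07 -18.71] total shift tool [-159.    92.6    4.2] n 9
[[-0.0, -0.0, -2.1], [-18.0, 10.0, 0.0]]
[[-0.0, -0.0, -2.1], [-18.0, 10.0, 1.0]]
[[-0.1, -0.0, -2.1], [-18.0, 9.0, 0.0]]
[[-0.0, -0.0, -2.1], [-19.0, 8.0, 1.0]]
[[-0.1, -0.0, -2.1], [-19.0, 8.0, 0.0]]
[[-0.0, -0.0, -2.1], [-19.0, 7.0, 1.0]]
[[-0.1, -0.0, -2.0], [-19.0, 6.0, 0.0]]
[[-0.0, -0.0, -2.1], [-20.0, 5.0, 1.0]]
[[-0.1, -0.1, -2.0], [-20.0, 5.0, 0.0]]
```

Request:
step_arm:
  rows:
    - [[0,0,-2.1],[-18,10,0],10]
    - [[0,0,-2.1],[-18,10,0],10]
    - [[-0.1,0,-2.1],[-18,9,0],10]
    - [[-0.1,0,-2.1],[-19,8,0],10]
    - [[-0.1,0,-2.1],[-19,8,0],10]
    - [[-0.1,0,-2.1],[-19,7,0],10]
    - [[0,0,-2],[-19,6,0],10]
    - [[0,0,-2],[-20,5,0],10]
    - [[0,0,-1.6],[-14,5,0],10]
    - [[0,0,0],[0,0,0],10]
    - [[0,0,0],[0,0,0],10]

```text
time: 7.25
position: [0.5598, -0.0219, 0.0877]
tool_rot: [-2.039, -2.386, -0.002]
ft_force: [-0.4, 0.6, -3.1]
grip_width: 0.268
```

```bash
python3 plan.py 0.5592 -0.0263 0.06 8 22
```

```text
t 7.25 pos [ 0.5598 -0.0219  0.0877] jaw 8.96 tilt [-0.0013  0.0028] F [-0.4  0.6 -3.1] w 0.268
total turn [-0.05 -0.17  0.96] total shift tool [-4.4 -1.2 27.7] n 2
```

Request:
step_arm:
  rows:
    - [[0,-0.2,0.9],[-4,-1,12],10]
    - [[0,0,0],[0,0,11],10]
    - [[0,0,0],[0,0,4],10]
    - [[0,0,0],[0,0,0],10]
    - [[0,0,0],[0,0,0],10]

```text
time: 7.67
position: [0.5565, -0.0212, 0.0555]
tool_rot: [-2.054, -2.372, 0.004]
ft_force: [0.7, 0.2, -2.1]
grip_width: 0.273
```

```bash
python3 plan.py 0.5592 -0.0263 0.0493 8 22; python3 - <<'E'
from bench import optics
from h import *
for n in("side","top","wrist"):
    d=optics.get_image(n);np.savez(n+"3.npz",**d)
    f=d["frame"]
    if n=="side":f=f[130:290,170:420]
    if n=="top":f=f[90:270,180:450]
    cv2.imwrite(f"pics/{n}3.png",cv2.resize(f,None,fx=2.6 if n!="wrist" else 1,fy=2.6 if n!="wrist" else 1)[:,:,::-1])
E
```

```text
t 7.67 pos [ 0.5565 -0.0212  0.0555] jaw 8.23 tilt [-0.0046  0.001 ] F [ 0.7  0.2 -2.1] w 0.273
total turn [-0.25 -0.09  0.23] total shift tool [-5.5  1.9  6.2] n 1
```

View pics/side3.png

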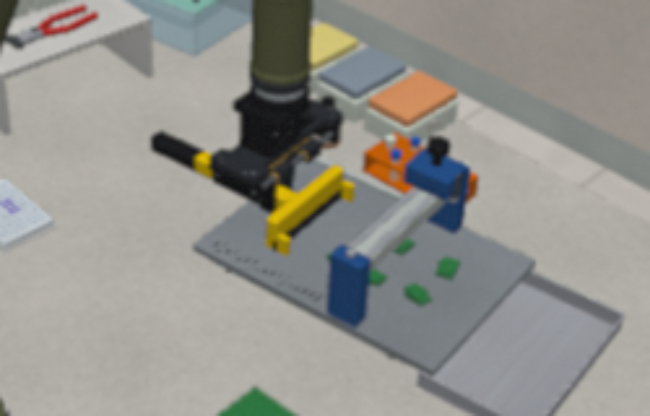

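View pics/top3.png

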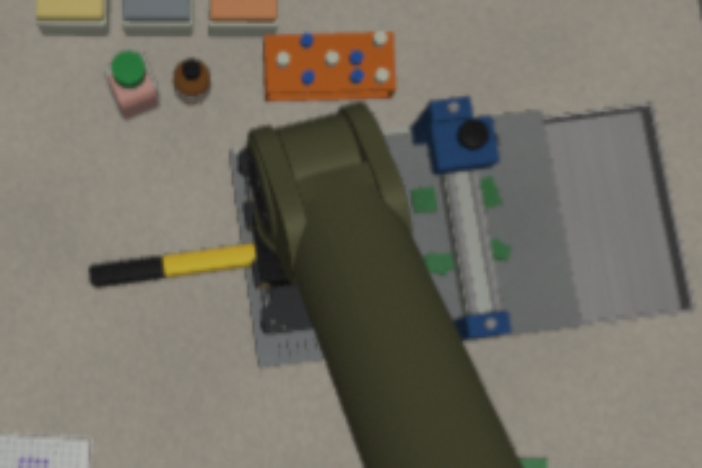

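View pics/wrist3.png

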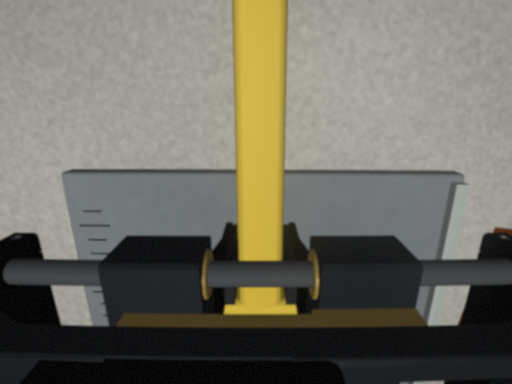

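The scraper is over the clear end of the bed with its handle square to the bed edge (row 172 in the wrist view). The bar is at column 261 and the bed spans columns 65–462. Now I'll set it down.

Request:
step_arm:
  rows:
    - [[-0.2,0,0.2],[0,1,2],10]
    - [[0,0,0],[0,0,2],10]
    - [[0,0,0],[0,0,2],10]
    - [[0,0,0],[0,0,1],10]
    - [[0,0,0],[0,0,0],10]

```text
time: 8.23
position: [0.5599, -0.0215, 0.0504]
tool_rot: [2.06, 2.368, 0.005]
ft_force: [-0.5, -0.3, -1.8]
grip_width: 0.276
```

```bash
python3 plan.py 0.5592 -0.0263 0.0493 8 22
```

```text
t 8.23 pos [ 0.5599 -0.0215  0.0504] jaw 7.96 tilt [0.0043 0.0003] F [-0.5 -0.3 -1.8] w 0.276
total turn [ 0.24  0.02 -0.04] total shift tool [-4.6 -1.3  1.1] n 1
```

Request:
step_arm:
  rows:
    - [[0.2,0,0],[0,0,2],10]
    - [[0,0,0],[0,0,1],10]
    - [[0,0,0],[0,0,1],10]

```text
time: 8.48
position: [0.5601, -0.0215, 0.0488]
tool_rot: [2.061, 2.369, -0.003]
ft_force: [-2.9, 0.0, 6.2]
grip_width: 0.27
```

Request:
step_arm:
  rows:
    - [[0,0,0],[0,0,0],60]
    - [[0,0,0],[0,0,0],60]
    - [[0,0,0],[0,0,0],60]
    - [[0,0,0],[0,0,-2],60]
    - [[0,0,0],[0,0,-5],60]
    - [[0,0,0],[0,0,-10],60]
    - [[0,0,0],[0,0,-15],60]
    - [[0,0,0],[0,0,-15],60]
    - [[0,0,0],[0,0,-15],60]

```text
time: 9.23
position: [0.5599, -0.021, 0.114]
tool_rot: [-2.061, -2.37, 0.003]
ft_force: [0.4, -0.3, -0.7]
grip_width: 0.684
```

```bash
python3 - <<'E'
from bench import optics
from h import *
for n in("side","wrist"):
    d=optics.get_image(n);np.savez(n+"4.npz",**d)
    f=d["frame"]
    if n=="side":f=cv2.resize(f[130:290,170:420],None,fx=2.6,fy=2.6)
    cv2.imwrite(f"pics/{n}4.png",f[:,:,::-1])
E
python3 plan.py 0.535 0.15 0.12 8 22
```

```text
t 9.33 pos [ 0.5622 -0.0209  0.1161] jaw 7.99 tilt [ 0.0037 -0.0019] F [-0.   0.5  0.3] w 0.685
total turn [ 0.2   0.14 -0.01] total shift tool [173.   -3.2  -4.3] n 8
```

View pics/wrist4.png

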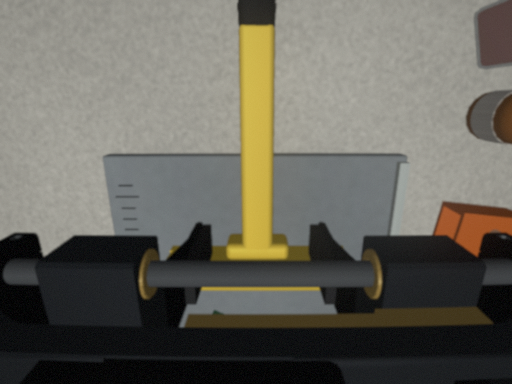

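View pics/side4.png

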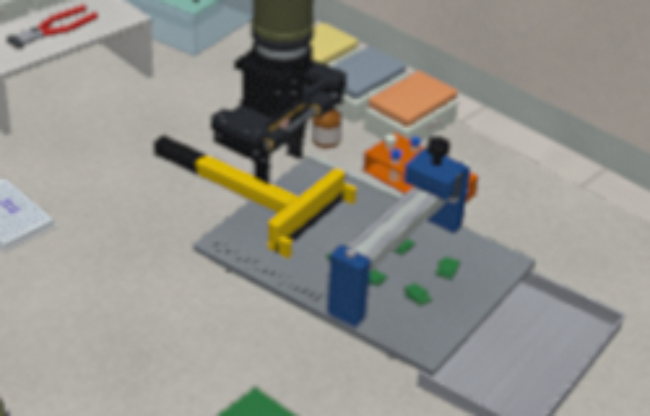

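Request:
step_arm:
  rows:
    - [[0,0,0],[20,0,0],60]
    - [[0,0,0],[30,-1,0],60]
    - [[0,0,0],[35,-1,0],60]
    - [[0,0,0],[35,-1,0],60]
    - [[0,0,0],[30,0,0],60]
    - [[0,0,0],[20,0,0],60]
    - [[0,0,0],[0,0,0],60]
    - [[0,0,0],[0,0,0],60]

```text
time: 10.0
position: [0.5356, 0.1501, 0.1156]
tool_rot: [2.066, 2.357, 0.002]
ft_force: [-0.6, -0.3, -0.3]
grip_width: 0.69
```

```bash
python3 plan.py 0.5352 0.1548 0.051 8 22;  python3 - <<'E'
from bench import optics
from h import *
d=optics.get_image("wrist");cv2.imwrite("pics/wrist5.png",d["frame"][:,:,::-1])
E
```

```text
t 10.0 pos [0.5356 0.1501 0.1156] jaw 7.55 tilt [ 0.0062 -0.004 ] F [-0.6 -0.3 -0.3] w 0.69
total turn [ 0.32  0.27 -0.45] total shift tool [ 5.  -0.1 64.5] n 3
```

View pics/wrist5.png

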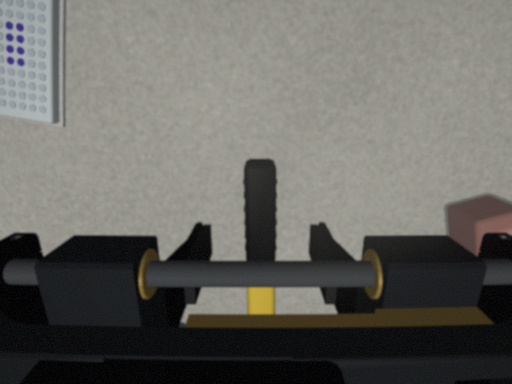

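The black grip sits centred between the fingers, at columns 246–275. Now I'll lower onto it.

Request:
step_arm:
  rows:
    - [[0.3,0.2,-0.4],[5,0,15],60]
    - [[0,0,0],[0,0,20],60]
    - [[0,0,0],[0,0,18],60]
    - [[0,0,0],[0,0,8],60]
    - [[0,0,0],[0,0,0],60]
    - [[0,0,0],[0,0,0],60]

```text
time: 10.55
position: [0.5384, 0.1456, 0.0525]
tool_rot: [2.073, 2.354, -0.004]
ft_force: [0.3, 0.8, 0.6]
grip_width: 0.69
```

```bash
python3 plan.py 0.5352 0.1548 0.051 8 22
```

```text
t 10.55 pos [0.5384 0.1456 0.0525] jaw 7.25 tilt [ 0.002 -0.005] F [0.3 0.8 0.6] w 0.69
total turn [ 0.07  0.3  -0.75] total shift tool [ 9.6 -2.   1.4] n 1
```

Request:
step_arm:
  rows:
    - [[0,0.3,-0.7],[8,-2,0],60]
    - [[0,0,0],[2,0,0],60]
    - [[0,0,0],[0,0,0],60]

```text
time: 10.8
position: [0.5365, 0.1545, 0.0543]
tool_rot: [2.063, 2.366, 0.004]
ft_force: [0.0, -0.3, 0.1]
grip_width: 0.691
```

```bash
python3 plan.py 0.5352 0.1548 0.051 8 22
```

```text
t 10.8 pos [0.5365 0.1545 0.0543] jaw 7.83 tilt [0.0035 0.0005] F [ 0.  -0.3  0.1] w 0.691
total turn [ 0.21  0.   -0.17] total shift tool [ 0.5 -1.3  3.3] n 1
```

Request:
step_arm:
  rows:
    - [[0.2,0,-0.2],[0,-1,2.5],60]
    - [[0,0,0],[0,0,0],30]
    - [[0,0,0],[0,0,0],10]
    - [[0,0,0],[0,0,0],10]
    - [[0,0,0],[0,0,0],10]
    - [[0,0,0],[0,0,0],10]
    - [[0,0,0],[0,0,0],10]
    - [[0,0,0],[0,0,0],10]
    - [[0,0,0],[0,0,0],10]

```text
time: 11.55
position: [0.5364, 0.1554, 0.0538]
tool_rot: [2.058, 2.371, 0.003]
ft_force: [0.1, 0.1, 1.7]
grip_width: 0.269
```

```bash
python3 plan.py 0.5352 0.1548 0.051 8 22
```

```text
t 11.55 pos [0.5364 0.1554 0.0538] jaw 8.09 tilt [0.0029 0.0002] F [0.1 0.1 1.7] w 0.269
total turn [0.16 0.01 0.09] total shift tool [-0.5 -1.3  2.8] n 1
```

Request:
step_arm:
  rows:
    - [[0,0,0],[-5,0,0],10]
    - [[0,0,0],[-8,0,0],10]
    - [[0,0,0],[-8,0,0],10]
    - [[0,0,0],[-8,0,0],10]
    - [[0,0,0],[-8,0,0],10]
    - [[0,0,0],[-8,0,0],10]
    - [[0,0,0],[-8,0,0],10]
    - [[0,0,0],[-8,0,0],10]

```text
time: 12.22
position: [0.5462, 0.0963, 0.0555]
tool_rot: [-2.053, -2.376, -0.016]
ft_force: [-0.3, 4.8, 3.2]
grip_width: 0.277
```

```bash
cat > cut.py <<'E'
from bench import status
import numpy as np
s=status.get_state();p=s["position"];q=np.array(p[:2])-[.578,-.160]
print("TCP in cutter", (q@[.9902,.1395]).round(4),(q@[-.1395,.9902]).round(4),"origin y",(q@[-.1395,.9902]-.228).round(4),"z",p[2].round(4) if hasattr(p[2],'round') else p[2])
E
python3 cut.py; python3 plan.py 0.5725 -0.1080 0.052 8 400; python3 - <<'E'
from bench import optics
from h import *
d=optics.get_image("side");cv2.imwrite("pics/side6.png",cv2.resize(d["frame"][130:290,170:420],None,fx=2.6,fy=2.6)[:,:,::-1])
E
```

```text
TCP in cutter 0.0042 0.2582 origin y 0.0302 z 0.0555
t 12.22 pos [0.5462 0.0963 0.0555] jaw 8.36 tilt [0.0058 0.0087] F [-0.3  4.8  3.2] w 0.277
total turn [ 0.4  -0.45  0.36] total shift tool [-206.    -3.7    1.9] n 1
```

View pics/side6.png

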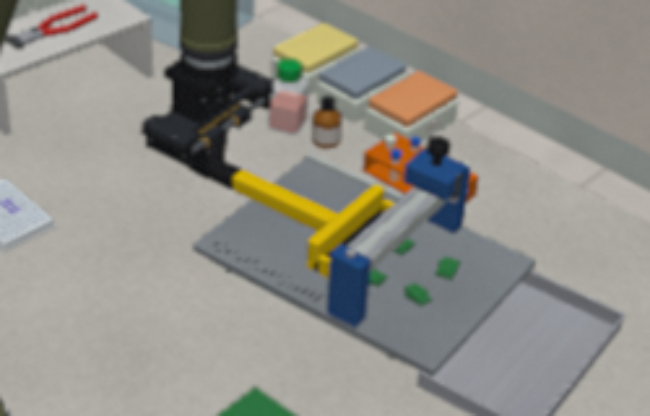

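Request:
step_arm:
  rows:
    - [[0.1,-0.1,0.1],[-8,-1,0.5],10]
    - [[0,-0.1,0.1],[-8,-1,0.5],10]
    - [[0,-0.1,0.1],[-8,-1,0.5],10]
    - [[0,0,0],[-8,0,0],10]
    - [[0,0,0],[-8,0,0],10]
    - [[0,0,0],[-8,0,0],10]
    - [[0,0,0],[-8,0,0],10]
    - [[0,0,0],[-8,0,0],10]

```text
time: 12.93
position: [0.5547, 0.0326, 0.0564]
tool_rot: [-2.059, -2.373, -0.023]
ft_force: [-0.3, 5.3, 5.1]
grip_width: 0.266
```

```bash
python3 cut.py; python3 plan.py 0.5725 -0.1080 0.052 8 400; python3 - <<'E'
from bench import optics
from h import *
d=optics.get_image("side");cv2.imwrite("pics/side7.png",cv2.resize(d["frame"][130:290,170:420],None,fx=2.6,fy=2.6)[:,:,::-1])
E
```

```text
TCP in cutter 0.0038 0.194 origin y -0.034 z 0.0564
t 12.93 pos [0.5547 0.0326 0.0564] jaw 8.09 tilt [0.0094 0.0109] F [-0.3  5.3  5.1] w 0.266
total turn [ 0.62 -0.55  0.1 ] total shift tool [-141.8   -2.3    3. ] n 1
```

View pics/side7.png

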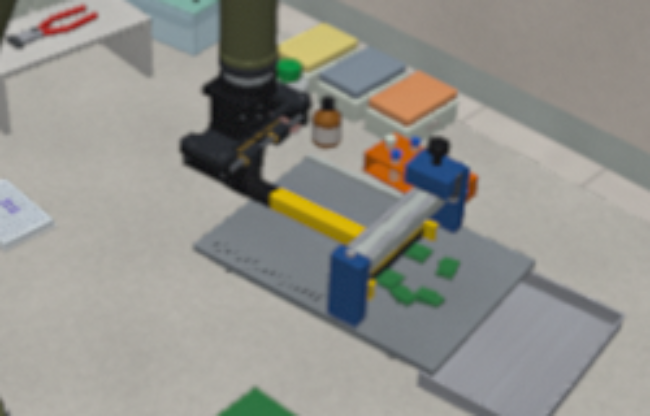

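Request:
step_arm:
  rows:
    - [[0.2,-0.2,0],[-8,-1,0],10]
    - [[0.2,-0.2,0],[-8,-1,0],10]
    - [[0.2,-0.1,0],[-8,0,0],10]
    - [[0,0,0],[-8,0,0],10]
    - [[0,0,0],[-8,0,0],10]
    - [[0,0,0],[-8,0,0],10]
    - [[0,0,0],[-8,0,0],10]
    - [[0,0,0],[-7,0,0],10]
    - [[0,0,0],[-6,0,0],10]
    - [[0,0,0],[-5,0,0],10]

```text
time: 13.82
position: [0.5641, -0.0444, 0.0567]
tool_rot: [-2.053, -2.371, -0.009]
ft_force: [-0.6, 5.6, 4.4]
grip_width: 0.267
```

```bash
python3 cut.py; python3 plan.py 0.5725 -0.1080 0.052 8 400; python3 - <<'E'
from bench import optics
from h import *
d=optics.get_image("side");cv2.imwrite("pics/side8.png",cv2.resize(d["frame"][130:290,170:420],None,fx=2.6,fy=2.6)[:,:,::-1])
E
```

```text
TCP in cutter 0.0024 0.1164 origin y -0.1116 z 0.0567
t 13.82 pos [ 0.5641 -0.0444  0.0567] jaw 8.21 tilt [0.     0.0077] F [-0.6  5.6  4.4] w 0.267
total turn [ 0.06 -0.44  0.21] total shift tool [-64.2  -0.8   4.2] n 1
```

View pics/side8.png

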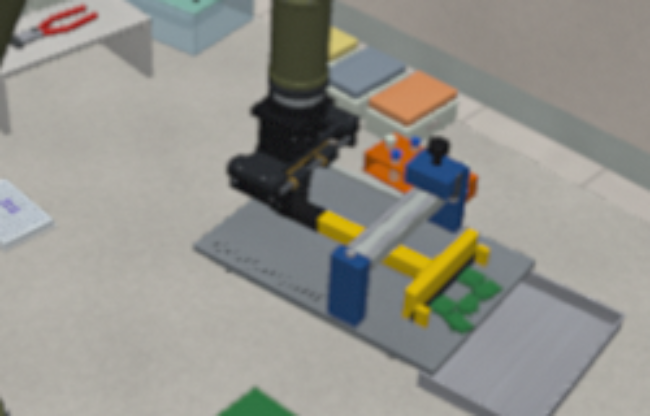

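Request:
step_arm:
  rows:
    - [[0,-0.1,0],[-5,-0.5,0],10]
    - [[0,-0.1,0.1],[-5,-0.5,0],10]
    - [[0,-0.1,0.1],[-5,0,0],10]
    - [[0,0,0],[-5,0,0],10]
    - [[0,0,0],[-5,0,0],10]
    - [[0,0,0],[-5,0,0],10]
    - [[0,0,0],[-5,0,0],10]
    - [[0,0,0],[-5,0,0],10]
    - [[0,0,0],[-5,0,0],10]
    - [[0,0,0],[-5,0,0],10]

```text
time: 14.7
position: [0.5693, -0.0949, 0.0567]
tool_rot: [-2.051, -2.371, -0.008]
ft_force: [-0.3, 5.3, 4.6]
grip_width: 0.27
```

```bash
python3 cut.py; python3 plan.py 0.5725 -0.1080 0.052 8 400; python3 - <<'E'
from bench import optics
from h import *
d=optics.get_image("side");cv2.imwrite("pics/side9.png",cv2.resize(d["frame"][130:290,170:420],None,fx=2.6,fy=2.6)[:,:,::-1])
E
```

```text
TCP in cutter 0.0005 0.0657 origin y -0.1623 z 0.0567
t 14.7 pos [ 0.5693 -0.0949  0.0567] jaw 8.29 tilt [-0.0018  0.0084] F [-0.3  5.3  4.6] w 0.27
total turn [-0.03 -0.49  0.29] total shift tool [-13.5   1.2   4.6] n 1
```

View pics/side9.png

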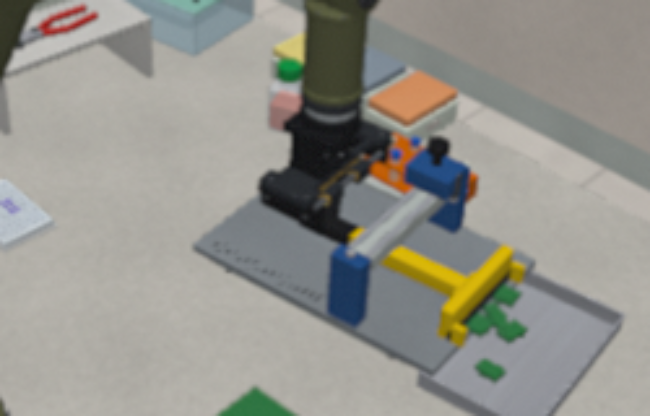

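Request:
step_arm:
  rows:
    - [[0,-0.1,0.1],[-4,0,0],10]
    - [[0,-0.1,0],[-4,0,0],10]
    - [[0,-0.1,0],[-4,0,0],10]
    - [[0,0,0],[-4,0,0],10]
    - [[0,0,0],[-1,0,0],10]
    - [[0,0,0],[0,0,0],10]

```text
time: 15.25
position: [0.5714, -0.1145, 0.0567]
tool_rot: [-2.054, -2.371, -0.002]
ft_force: [0.5, 5.1, 3.6]
grip_width: 0.269
```

```bash
python3 cut.py; python3 plan.py 0.5725 -0.1080 0.052 8 400; python3 - <<'E'
from bench import optics
from h import *
for n in ("side","top"):
    d=optics.get_image(n);np.savez(n+"10.npz",**d)
    f=d["frame"];f=f[180:300,280:430] if n=="side" else f[120:230,320:460]
    cv2.imwrite(f"pics/{n}10.png",cv2.resize(f,None,fx=4.5,fy=4.5,interpolation=cv2.INTER_CUBIC)[:,:,::-1])
E
```

```text
TCP in cutter -0.0002 0.046 origin y -0.182 z 0.0567
t 15.25 pos [ 0.5714 -0.1145  0.0567] jaw 8.21 tilt [-0.0022  0.004 ] F [0.5 5.1 3.6] w 0.269
total turn [-0.09 -0.24  0.21] total shift tool [6.2 2.1 4.8] n 1
```

View pics/side10.png

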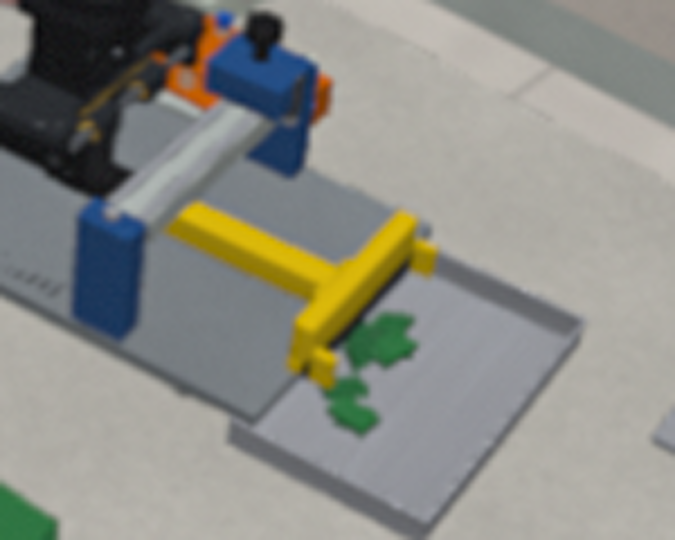

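View pics/top10.png

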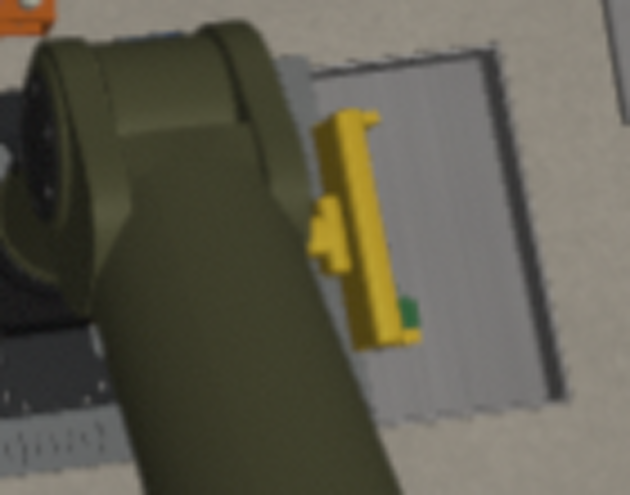

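```bash
python3 - <<'E'
from h import *
for n in("side","top"):
    d=dict(np.load(n+"10.npz"));P=cloud(d);hsv=cv2.cvtColor(d["frame"],cv2.COLOR_RGB2HSV)
    m=cv2.inRange(hsv,(45,60,30),(80,255,255));k=(m>0)&(P[...,1]<-.2)&(P[...,0]>.4)&(P[...,2]<.07)
    nn,l,st,ce=cv2.connectedComponentsWithStats(k.astype(np.uint8))
    for i in range(1,nn):
        if st[i,4]>4:
            Q=P[l==i];q=np.median(Q,0)[:2]-[.578,-.160];print(n,st[i,4],np.percentile(Q[:,2],[2,25,50,75,98]).round(3),"cut",(q@[.9902,.1395]).round(3),(q@[-.1395,.9902]).round(3))
E
```

```text
side 138 [0.005 0.01  0.014 0.019 0.033] cut 0.02 -0.197
side 92 [0.005 0.007 0.01  0.014 0.021] cut -0.048 -0.211
top 21 [0.005 0.007 0.008 0.008 0.009] cut -0.051 -0.226
```

Request:
step_arm:
  rows:
    - [[0,-0.1,0],[4,0,0],10]
    - [[0,0,0],[7,0,0],10]
    - [[0,0,0],[8,0,0],10]
    - [[0,0,0],[8,0,0],10]
    - [[0,0,0],[8,0,0],10]
    - [[0,0,0],[8,0,0],10]
    - [[0,0,0],[7,0,0],10]
    - [[0,0,0],[4,0,0],10]
    - [[0,0,0],[0,0,0],10]

```text
time: 16.1
position: [0.5632, -0.0712, 0.0568]
tool_rot: [2.062, 2.355, -0.021]
ft_force: [1.4, -4.3, 3.5]
grip_width: 0.272
```

```bash
python3 cut.py; python3 - <<'E'
from bench import optics,status
from h import *
for n in ("side","top"):
    d=optics.get_image(n);np.savez(n+"11.npz",**d)
    f=d["frame"];f=f[180:300,280:430] if n=="side" else f[120:230,320:460]
    cv2.imwrite(f"pics/{n}11.png",cv2.resize(f,None,fx=4.5,fy=4.5,interpolation=cv2.INTER_CUBIC)[:,:,::-1])
    P=cloud(d);hsv=cv2.cvtColor(d["frame"],cv2.COLOR_RGB2HSV)
    m=cv2.inRange(hsv,(45,60,30),(80,255,255));k=(m>0)&(P[...,1]<-.2)&(P[...,0]>.4)&(P[...,2]<.07)
    nn,l,st,ce=cv2.connectedComponentsWithStats(k.astype(np.uint8))
    for i in range(1,nn):
        if st[i,4]>4:
            Q=P[l==i];q=np.median(Q,0)[:2]-[.578,-.160];print(n,st[i,4],np.percentile(Q[:,2],[2,25,50,75,98]).round(3),"cut",(q@[.9902,.1395]).round(3),(q@[-.1395,.9902]).round(3))
s=status.get_state();print(np.round(s["ft_force"],1))
E
```

```text
TCP in cutter -0.0022 0.09 origin y -0.138 z 0.0568
side 140 [0.005 0.01  0.014 0.021 0.038] cut 0.016 -0.196
side 101 [0.005 0.007 0.009 0.014 0.018] cut -0.047 -0.208
top 111 [0.005 0.008 0.012 0.016 0.037] cut 0.026 -0.2
top 128 [0.005 0.008 0.01  0.014 0.019] cut -0.046 -0.208
[-0.8 -0.9  4.5]
```

View pics/side11.png

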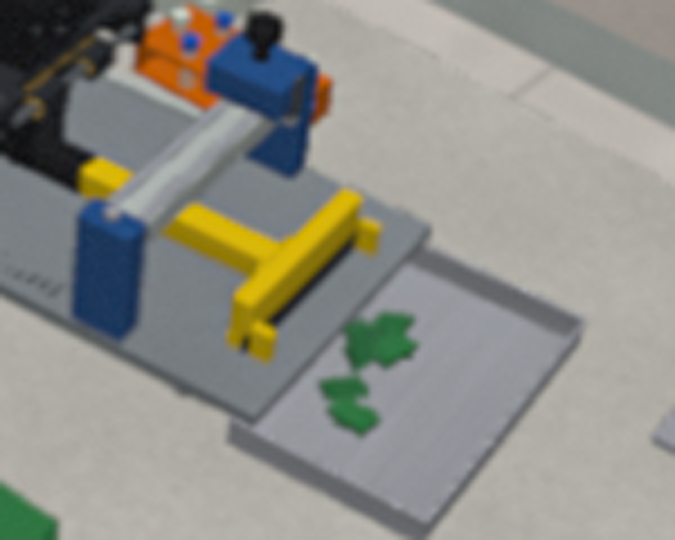

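View pics/top11.png

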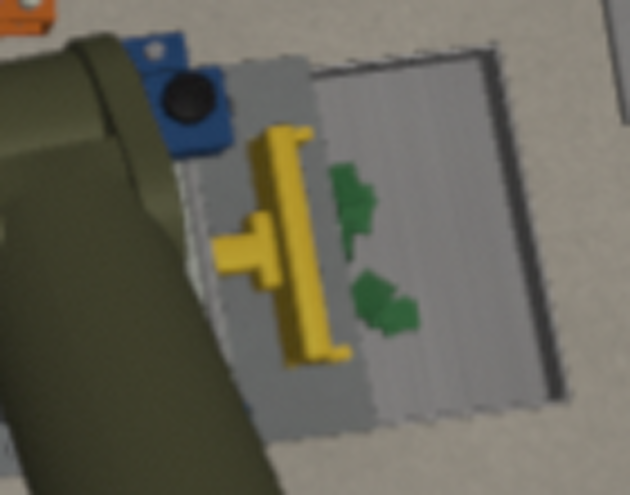

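All five chips are in the tray, in two clusters at (350,210) and (385,305) in the top crop. The bed in front of the blade is clear. I'll ease the handle down and release.

Request:
step_arm:
  rows:
    - [[0,0,0],[0,0,1.5],10]
    - [[0,0,0],[0,0,1],10]
    - [[0,0,0],[0,0,0],10]

```text
time: 16.45
position: [0.5632, -0.071, 0.0569]
tool_rot: [2.063, 2.356, -0.024]
ft_force: [0.6, -1.4, 0.3]
grip_width: 0.272
```

```bash
python3 plan.py 0.5653 -0.071 0.054 8
```

```text
t 16.45 pos [ 0.5632 -0.071   0.0569] jaw 7.59 tilt [-0.0024 -0.0179] F [ 0.6 -1.4  0.3] w 0.272
total turn [-0.28  1.   -0.41] total shift tool [-0.2  2.1  2.9] n 1
```

Request:
step_arm:
  rows:
    - [[0,0,0],[0,0,0],60]
    - [[0,0,0],[0,0,0],60]
    - [[0,0,0],[0,0,0],60]
    - [[0,0,0],[0,0,0],60]

```text
time: 16.78
position: [0.5602, -0.0676, 0.054]
tool_rot: [2.065, 2.365, -0.024]
ft_force: [0.0, 0.5, -0.6]
grip_width: 0.486
```

```bash
python3 plan.py 0.5653 -0.071 0.054 8
```

```text
t 16.78 pos [ 0.5602 -0.0676  0.054 ] jaw 7.74 tilt [-0.0084 -0.0132] F [ 0.   0.5 -0.6] w 0.486
total turn [-0.58  0.69 -0.25] total shift tool [-4.   4.6  0. ] n 1
```

Request:
step_arm:
  rows:
    - [[-0.5,0.6,-0.2],[0,4,0],60]
    - [[0,0,0],[0,0,0],60]
    - [[0,0,0],[0,0,-3],60]
    - [[0,0,0],[0,0,-8],60]
    - [[0,0,0],[0,0,-15],60]
    - [[0,0,0],[0,0,-25],60]
    - [[0,0,0],[0,0,-30],60]
    - [[0,0,0],[0,0,-30],60]
    - [[0,0,0],[10,0,-30],60]
    - [[0,0,0],[20,0,-20],60]

```text
time: 17.62
position: [0.5561, -0.0401, 0.2179]
tool_rot: [-2.058, -2.356, 0.01]
ft_force: [0.7, -1.2, 0.3]
grip_width: 0.686
```

Request:
step_arm:
  rows:
    - [[0,0,0],[30,-10,-5],60]
    - [[0,0,0],[35,-10,0],60]
    - [[0,0,0],[35,-10,0],60]
    - [[0,0,0],[35,-10,0],60]
    - [[0,0,0],[35,-10,0],60]
    - [[0,0,0],[35,-10,0],60]
    - [[0,0,0],[35,-10,0],60]
    - [[0,0,0],[20,0,0],60]
    - [[0,0,0],[0,0,0],60]
    - [[0,0,0],[0,0,0],60]

```text
time: 18.45
position: [0.4497, 0.2255, 0.2393]
tool_rot: [2.054, 2.365, 0.01]
ft_force: [-0.2, -0.5, 0.0]
grip_width: 0.694
```

```bash
python3 - <<'E'
from bench import optics,status
from h import *
for n in ("side","top"):
    d=optics.get_image(n);np.savez(n+"12.npz",**d)
    f=d["frame"]
    cv2.imwrite(f"pics/{n}12.png",f[:,:,::-1])
    f=f[180:300,280:430] if n=="side" else f[120:240,260:450]
    cv2.imwrite(f"pics/{n}12b.png",cv2.resize(f,None,fx=4.2,fy=4.2,interpolation=cv2.INTER_CUBIC)[:,:,::-1])
d=dict(np.load("top12.npz"));P=cloud(d);hsv=cv2.cvtColor(d["frame"],cv2.COLOR_RGB2HSV)
m=cv2.inRange(hsv,(20,120,80),(34,255,255));k=(m>0)&(P[...,1]<.05)&(P[...,1]>-.36)&(P[...,0]>.45)&(P[...,0]<.7)
Q=P[k];q=Q[:,:2]-[.578,-.160];cx=q@[.9902,.1395];cy=q@[-.1395,.9902]
h=(abs(cx)<.02)&(cy>-.11);print("handle z vs y",[(round(a,3),Q[h&(abs(cy-a)<.012),2].mean().round(4)) for a in(-.1,-.085,-.02,0,.03,.06)])
b=cy<-.12;print("blade z",np.median(Q[b,2]),"x",np.percentile(cx[b],[1,99]).round(3),"y",np.percentile(cy[b],[2,50,98]).round(3))
s=status.get_state();print(s["position"],s["time"])
E
```

```text
handle z vs y [(-0.1, np.float64(0.0663)), (-0.085, np.float64(0.067)), (-0.02, np.float64(0.0672)), (0, np.float64(0.0652)), (0.03, np.float64(0.0647)), (0.06, np.float64(nan))]
blade z 0.08229154251487374 x [-0.079  0.067] y [-0.157 -0.13  -0.122]
[0.45051331 0.22419886 0.239151  ] 18.55<stdin>:12: RuntimeWarning: Mean of empty slice.
  ret = ret.dtype.type(ret / rcount)
```

View pics/top12.png

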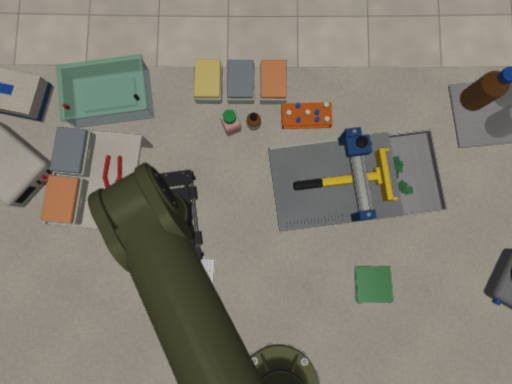

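View pics/top12b.png

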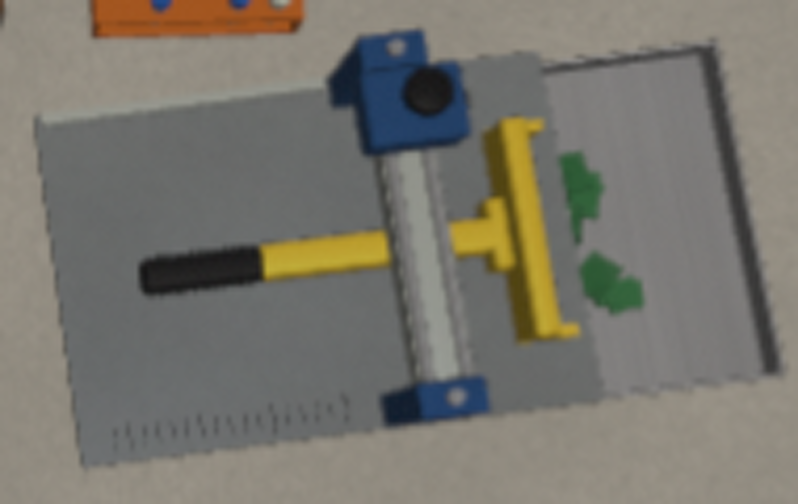

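View pics/side12.png

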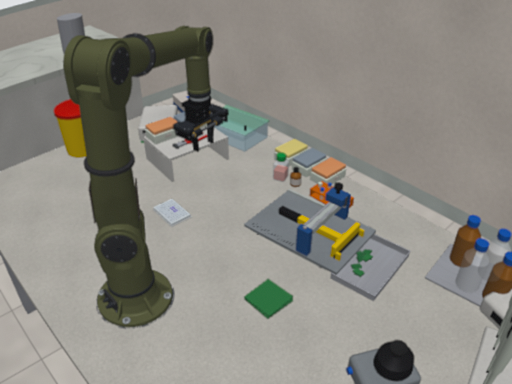

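```bash
python3 -c "
from bench import order
print(order.close_job())"
```

```text
the job is handed in; nothing more can be done
None
```

I swept the glass off the end of the bed into the steel tray, touching it only with the scraper, and handed the job in at about 18.6 s of the 54 s allowed. I lifted the scraper at its balance point, drew it out from under the shelf and set it on the clear end of the bed. I then regripped it at the black grip, swept beneath the rail, and pulled the blade back about 45 mm before letting go.

**Last checks:**
- **Scraper:** it lies flat, blade down, fully on the bed. Its handle top measured 65–67 mm above the bench, where 67.5 mm is expected lying level.
- **Glass:** all of it is in the tray and none is visible on the bed. The chips lie in two overlapping clusters, so I could not count five separate outlines at the end. All five were in view ahead of the blade during the sweep. One chip appears to stand on edge against the end of the bed, reaching about 37 mm, which is still below the bed's surface.
- **Surroundings:** the other objects look unmoved in the final pictures, and the gripper is clear of everything.

**What did not go exactly to plan:** the measured tool height rose about 3 mm during the sweep. The tool also shifted about 4 mm as the fingers opened. Neither had a visible effect.

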